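Load the model into the curing unit and hold the timer dial at its third click

ROBOT

A 7-joint arm with a two-finger parallel gripper is mounted at the origin on the work surface. World frame = base frame: x ahead of the robot, y to its left, z up, the work surface at z = 0. Lengths are in mm, angles in rad, forces in N, time in s.
With the tool pointing down it reaches from about 400 to 875 mm from the base axis. Payload 4.4 kg.
Tool frame: the origin (TCP) lies where the fingers leave the gripper's body, on its centre line; the fingertips stand 73 mm ahead of it and the grasp point (between the pads) lies 54 mm ahead of it; z points along the fingers, y is the line along which they close (so a half turn about z gives the same grasp; the last joint's range is limited). The gripper opens to 85 mm and grips with 20 to 120 N. Pads are 22 mm wide; open, the fingers measure 114 mm over their backs; the gripper's body (76 mm by 85 mm) begins 54 mm behind the grasp point. The pads swing forward as they close: fully open they stand 13 mm farther back than shut.
Start: joints at [1.198, 0.628, 0.038, 1.517, -0.027, 0.996, -0.02], TCP at [196.331, -619.654, 303.913] pointing down, gripper open.
Joint ranges: [-3.06, 3.06], [-0.37, 2.12], [-1.25, 1.32], [0.18, 2.47], [-1.1, 4.24], [0.23, 1.98], [-2.94, 2.94]. Speed limits (rad/s): [2.57, 2.57, 3.14, 3.14, 3.14, 3.14, 3.14].

INTERFACE

Orientations are given as [roll, pitch, yaw] about the fixed x, y, z axes, in that order (R = Rz(yaw) Ry(pitch) Rx(roll)).
In Python, from cell import ctrl gives the robot as it stands.
- The arm moves only by the tool send_rows, never from a script. Its argument "rows" is a list that holds one entry, the list of rows, each a list of 6 numbers: the shift along the tool's x, y, z in cm, then the turn, a rotation vector about the tool's x, y, z in rad. In form: [[[tx, ty, tz, wx, wy, wz], ...]]. A call has 1 to 10 rows; each row is the pose to reach, as a shift and turn from the pose commanded when the call began, along the tool's axes at that moment; what a row does not reach only later rows make up. A row lasts 1/10 s, in which the tool goes at most 50 mm and 8.59 degrees, less where a joint would pass 70% of its speed; a pose out of reach is approached as far as the arm can. A call with a gripper value outside its range is refused whole. "grip" is the closure in counts, from 0 (fully open) to 255 (shut), set as the call begins (left out, the last holds). The fingers move at their own pace and stop on an object; the grip force is fixed at half the most. Time passes only in rows, so rows that repeat a pose let the fingers close. It gives the time, the measured TCP pose, the force, the opening and the grip force at its end, in the units of the state.
- ctrl.read_state(): the state, without advancing time (a new reading comes with each control period).
- ctrl.get_image(name): name is "scene" or "top" or "wrist"; returns a dict with "pixels" (384x512x3 uint8, red, green, blue), "fx", "fy", "cx", "cy" (pixels), "extrinsics" (4x4, takes a point from camera to world coordinates); the wrist camera has in their place "mount" (4x4, takes a point from camera to tool coordinates, whose origin is the TCP and whose axes are the flange's). Camera axes: x right, y up, looking along -z (the intrinsics and any distortion apply to the point x, -y, -z); pixel columns grow to the right and rows downward; lengths in mm; the calibration is good to about 2 mm. A picture is of the moment at which its call begins: read the wrist's pose just before it. There is no depth.
- ctrl.finish_job(): hands the job in; it is judged then, once.
The state is a dict: "clock": time; "qpos": joint angles; "qd": joint speeds; "tau": joint torques, N m; "eef_pos": TCP position; "tool_rot": TCP orientation; "force": force on the tool from outside, world axes, zero at the start; "torque": the same for the moment, N m; "width": finger opening in mm; "gripper_force": force on a finger pad.
Only numpy, scipy, OpenCV 4.12 (cv2) and the standard library are available. Lean on these libraries where they do the work, as an engineer would, in place of code of your own. Each camera call takes 0.05 s, during which the arm holds its last target. There are 200 camera calls.

TASK

Take the model carrier by its handle post and slide it along the bench, without lifting it, into the tunnel under the curing unit's hood until it is fully home against the stop, then let go of it. Only then press the lever of the sprung timer dial down past its first two clicks to the third and hold it there against its spring: the program finishes while the robot is still holding the lever down. Leave the carrier home and the other things on the bench where they are.

Things in the scene. Friction and masses are not known exactly. Their poses are not given: they have to be found in the camera images.
- unit: Curing unit, fixed: white box 120 deep (x) x 170 wide (y) x 130 high, amber window on top; left or right of the console. Origin: footprint centre on the bench; -x is its front, facing the robot. A tunnel 74 wide (y -37 to 37), 70 high, floor = bench, runs along +x from the front face (x -60) to a solid stop at x +15. At its mouth two aluminium lips, 16 high, splay out to x -90 (about 105 apart).
- tunnel_stop (a point): Middle of the tunnel's end stop, on the bench, at x +15, y 0 of the unit (axes as the unit's). With the carrier fully home its plate's leading edge touches this stop: carrier origin at x -20 in the unit's frame, its post 70 clear in front of the unit's front face.
- carrier: Loose model carrier on the bench before the tunnel, 0.2 to 0.4 kg: aluminium plate 70 (x) x 64 (y) x 8 with a plaster dental cast fixed on it (42 high overall), and on its -x side a tongue 24 wide, 8 thick, to x -135, bearing an upright black handle post. Origin: underside of the plate's centre; +x goes into the tunnel first.
- post_top (a point): Centre of the top of the carrier's handle post, 61 above the bench, at x -120, y 0 of the carrier. The post is 20 (carrier x) by 16 (carrier y) and stands 53 above the tongue: pinch it from above across the 16, fingers closing along carrier y.
- console: Timer console, fixed: grey box 150 high, 100 wide (y), a drum dial with a lever between two steel discs (84 dia) on its front. Origin: on the bench, mid-width, 20 behind the box's front face; -x is the front, facing the robot. Dial axis: parallel to console y, through x -50, z 130. Black ticks on the discs mark rest and the three clicks.
- lever_pad (a point): Centre of the top face of the lever's black thumb pad (34 long x 40 wide x 10 thick), 100 out from the dial axis and 5 above the lever's mid-line. The lever points to console -x: at rest 0.35 rad above level (pad 169 above the bench), at the third click 0.40 rad below (pad 96 above the bench). Press it down from above.
- lever (a joint): Turn of the sprung dial lever (rad): 0 at rest, grows as the pad is pressed down. Clicks (felt as a bump, then a dip in the push) at 0.25, 0.5 and 0.75; hard end stop at 0.83. Springs back from anywhere. Push at the pad: about 5 N to start, 3 N at the lowest and 12 N at the most on the way, rising and falling 2 to 3 N with each click; about 8 to 10 N holds it at the third.
- jar: Bystander, leave alone: closed clear jar, 52 dia x 70 (mm). Origin under its centre.
- bowl: Bystander, leave alone: grey-black rubber mixing bowl, 80 dia x 50 (mm). Origin under its centre.
- wax: Bystander, leave alone: small brown wax block, 50 x 32 x 14 (mm). Origin under its centre.
- tray: Bystander, leave alone: shallow white tray, 120 x 160 x 18 (mm). Origin under its centre.
- cast2: Bystander, leave alone: a second plaster cast, 58 x 56 x 34 lying in the tray; plaster (mm). Origin under its centre.
- mug: Bystander, leave alone: white mug, 76 dia x 85 (mm). Origin under its centre.
- spatula: Bystander, leave alone: lab spatula, 190 long, flat on the bench (mm). Origin under its centre.

How it is judged:
By the outcome, as a careful person would: the job done as asked, in the order asked, and still so for the second after the job is handed in, while the arm keeps its last pose, push and grip.
It also fails if it takes over 64 s, if anything falls off the work surface, if the arm or the gripper's body presses on something with over 40 N, if the wrist force passes 120 N, or if a joint passes its speed limit or range.

## Working session

There is one attempt and no reset: what is moved stays moved. The work goes in short steps, Python scripts to look and compute and a tool call to move; the robot and the scene stay as the last step left them, time stands still between calls to the robot, and variables do not carry over. Pictures are saved under pics/ and viewed, at most 10 in all, crops included, and the job is handed in when it is done.

Besides the shell and the picture viewer there is one more tool, called as name(argument=value, ...) on one line, values as JSON. send_rows: Moves the arm, as the interface text tells. Its arguments: {"type":"object","properties":{"rows":{"type":"array","items":{"type":"array","items":{"type":"array","items":{"type":"number"}}}},"grip":{"type":"number"}},"required":["rows"]}

```bash
mkdir -p pics; ls; cat > h.py <<'E'
import numpy as np,cv2
from cell import ctrl
from scipy.spatial.transform import Rotation as R
def snap(n,f):
    im=ctrl.get_image(n); cv2.imwrite(f,im["pixels"][...,::-1]); return im
def ray(im,u,v,z,E=None):
    E=np.array(im["extrinsics"]) if E is None else E
    d=E[:3,:3]@np.array([(u-im["cx"])/im["fx"],-(v-im["cy"])/im["fy"],-1]);o=E[:3,3]
    return o+d*(z-o[2])/d[2]
E
python3 - <<'E'
from h import *
s=ctrl.read_state();print(s)
for n in("top","scene"):
    im=snap(n,f"pics/{n}0.png");print(n,{k:v for k,v in im.items() if k!="pixels"})
    cv2.imwrite(f"pics/{n}0b.png",cv2.resize(cv2.imread(f"pics/{n}0.png"),(800,600),interpolation=cv2.INTER_CUBIC))
E
```

```text
pics
{'clock': 0.0, 'qpos': array([ 1.19819143,  0.62935271,  0.03843443,  1.51836456, -0.02699145,
        0.9962881 , -0.01998077]), 'qd': array([ 5.06704013e-04,  6.23309256e-06, -1.38850355e-03,  6.30106447e-04,
       -1.65252797e-03,  1.01940867e-03, -8.83091510e-04]), 'tau': array([ 9.64449609e-04, -5.63400614e+01,  1.22663196e+00, -1.93443650e+01,
        1.09584173e-02,  1.05922879e-02, -1.55788491e-06]), 'eef_pos': array([ 196.19482091, -619.17674255,  302.98565436]), 'tool_rot': array([-3.13969797e+00,  2.79676719e-05,  3.06834968e-01]), 'force': array([ 0.88136326, -0.29439523, -0.09600487]), 'torque': array([ 0.05572156,  0.02695166, -0.0127854 ]), 'gripper_force': 0.0, 'width': 85.29992848027402}
top {'fx': 376.796231921662, 'fy': 376.796231921662, 'cx': 253.78218303435102, 'cy': 195.3405655251055, 'extrinsics': array([[ 3.03277475e-03,  9.96203699e-01, -8.69999550e-02,
         4.83923257e+02],
       [-9.99950711e-01,  3.84364036e-03,  9.15429756e-03,
         1.33251175e+01],
       [ 9.45394163e-03,  8.69679040e-02,  9.96166255e-01,
         1.37753141e+03],
       [ 0.00000000e+00,  0.00000000e+00,  0.00000000e+00,
         1.00000000e+00]])}
scene {'fx': 442.1986935882565, 'fy': 442.1986935882565, 'cx': 251.43941721858468, 'cy': 194.39326703536074, 'extrinsics': array([[ 8.11375799e-01, -4.86345027e-01,  3.24249639e-01,
         1.06298815e+03],
       [ 5.84484796e-01,  6.81541417e-01, -4.40316727e-01,
        -6.45976423e+02],
       [-6.84370837e-03,  5.46781320e-01,  8.37247485e-01,
         1.37986562e+03],
       [ 0.00000000e+00,  0.00000000e+00,  0.00000000e+00,
         1.00000000e+00]])}
```

View pics/top0b.png

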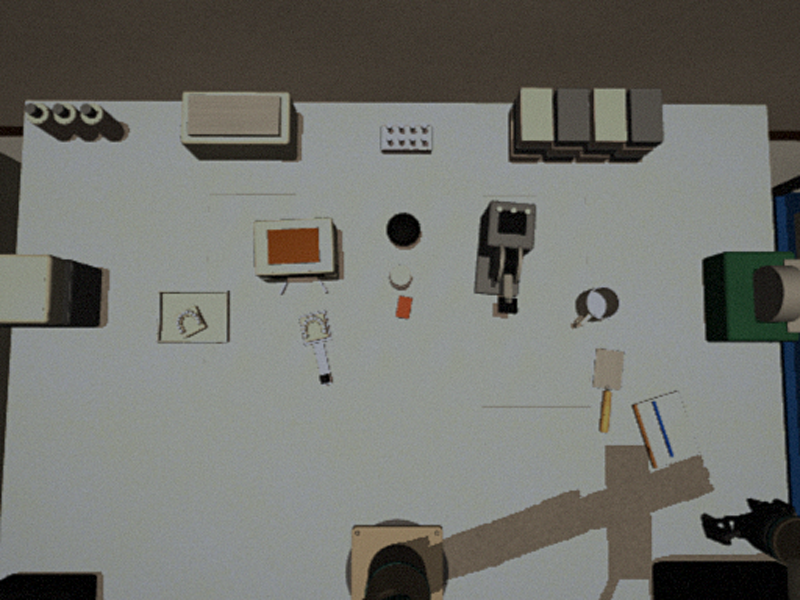

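View pics/scene0b.png

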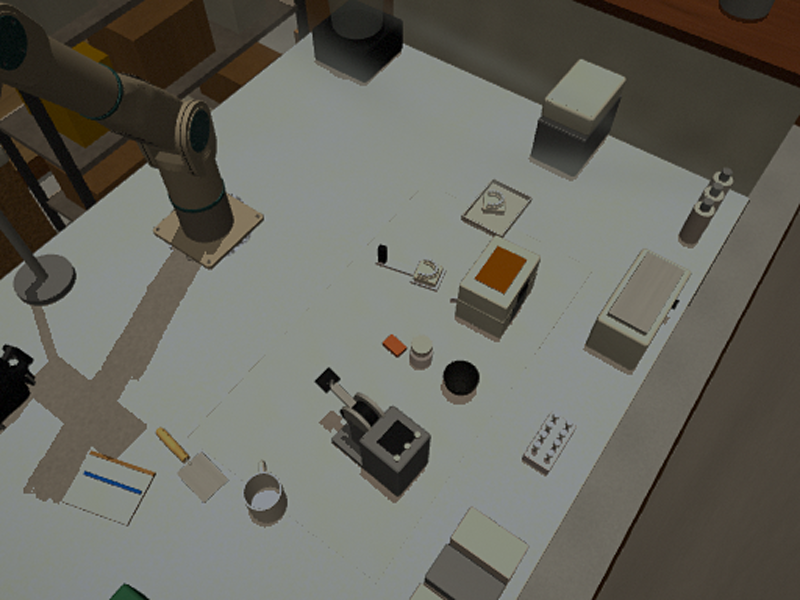

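The top view (800x600 scaling) shows the unit at (295,247), the carrier at (315,330) with its post at (325,379), and the console at (510,225) with the pad at (508,307). The scene view agrees. Next I'll enlarge both parts of the top view.

```bash
python3 - <<'E'
import cv2,numpy as np
t=cv2.imread("pics/top0.png")
t=cv2.convertScaleAbs(t,alpha=1.5)
a=t[130:250,155:235];b=t[120:240,290:370]
c=np.hstack([cv2.resize(x,(400,600),interpolation=cv2.INTER_CUBIC) for x in(a,b)])
cv2.imwrite("pics/crop.png",c)
E
```

```text
(no output)
```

View pics/crop.png

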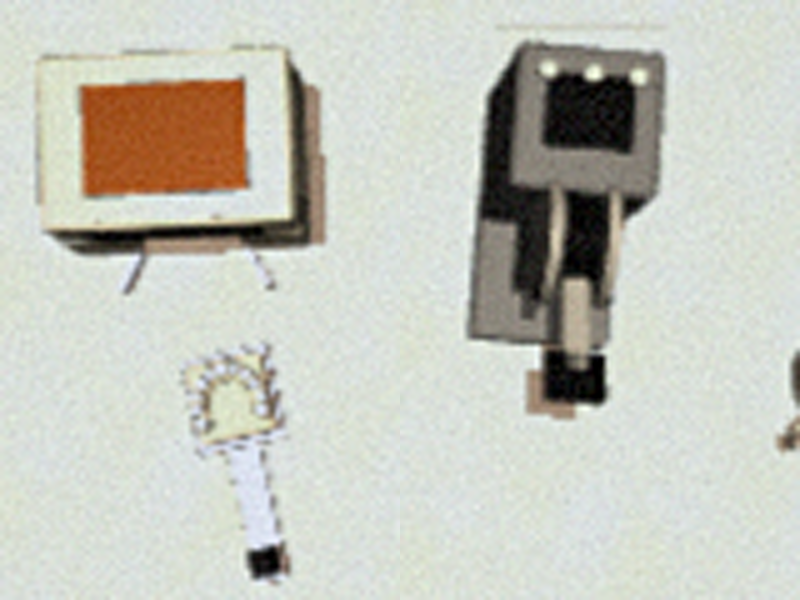

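Crop readings: unit top corners are (40,58), (288,48), (293,218) and (43,230), with lip tips at (127,291) and (272,287). The carrier plate is near (235,397) and the post top near (261,562). On the console, the top front edge runs (512,180)–(658,196) and the back edge (525,45)–(664,55), and the pad centre is (575,378).

```bash
python3 - <<'E'
from h import *
np.set_printoptions(precision=1,suppress=True)
im=ctrl.get_image("top")
L=lambda x,y,z:ray(im,155+x/5-.4,130+y/5-.4,z)
C=lambda x,y,z:ray(im,290+(x-400)/5-.4,120+y/5-.4,z)
U=[L(*p,130) for p in((40,58),(288,48),(293,218),(43,230))]
print("unit",*U,np.mean(U,0))
print([np.linalg.norm(U[i]-U[(i+1)%4]) for i in range(4)])
for a,b in((1,0),(2,3)): d=U[b]-U[a];print("yaw",np.arctan2(-d[0],d[1]))
for a,b in((3,0),(2,1)): d=U[b]-U[a];print("yaw",np.arctan2(d[1],d[0]))
l=[L(127,291,16),L(272,287,16)];print("lips",*l,np.linalg.norm(l[0]-l[1]),np.mean(l,0))
print("post",L(261,562,61)); 
print("plate",L(235,395,20))
K=[C(525,45,150),C(664,55,150),C(658,196,150),C(512,180,150)];print("con",*K)
for a,b in((1,0),(2,3)): d=K[b]-K[a];print("yaw",np.arctan2(-d[0],d[1]),np.linalg.norm(d))
for a,b in((3,0),(2,1)): d=K[b]-K[a];print("yaw",np.arctan2(d[1],d[0]),np.linalg.norm(d))
print("pad",C(575,378,169))
E
```

```text
unit [774.2 308.6 130. ] [781.9 142.3 130. ] [666.5 137.5 130. ] [657.7 303.8 130. ] [720.1 223.1 130. ]
[np.float64(166.4805067260507), np.float64(115.47770288392077), np.float64(166.53133606033933), np.float64(116.56765837737306)]
yaw 0.04633644031052417
yaw 0.052880191748561935
yaw 0.04113513307079632
yaw 0.0414953343040543
lips [629.3 268.5  16. ] [632.6 163.5  16. ] 105.08085204295375 [630.9 216.   16. ]
post [435.9 163.6  61. ]
plate [553.8 188.6  20. ]
con [ 814.8 -199.6  150. ] [ 808.5 -292.2  150. ] [ 713.5 -286.6  150. ] [ 723.7 -190.   150. ]
yaw -0.0676185708158609 92.79427092221081
yaw -0.10572146338693646 97.10076654542763
yaw -0.10517261048251164 91.55938081001136
yaw -0.059231654266906665 95.19709799946249
pad [ 590.8 -226.2  169. ]
```

```bash
cat >> h.py <<'E'
def go(x,y,z,yaw,s=None):
    s=s or ctrl.read_state(); r=R.from_euler("xyz",s["tool_rot"])
    d=r.inv().apply(np.array([x,y,z])-s["eef_pos"])/10
    w=(r.inv()*R.from_euler("xyz",[np.pi,0,yaw])).as_rotvec()
    print("shift",d.round(2),"turn",w.round(3),"now",s["eef_pos"].round(1),s["tool_rot"].round(3),"F",s["force"].round(1),"t",s["clock"])
E
python3 - <<'E'
from h import *
im=ctrl.get_image("wrist");print({k:v for k,v in im.items() if k!="pixels"})
go(450,-250,300,.25);go(450,-250,300,.307)
E
```

```text
{'fx': 285.60784636301645, 'fy': 285.60784636301645, 'cx': 251.81775004893763, 'cy': 186.76632005135653, 'mount': array([[-4.99709483e-04,  9.52957204e-01,  3.03104465e-01,
         7.76691205e+01],
       [ 9.99999862e-01,  5.24959004e-04, -1.82791904e-06,
         8.09018149e-01],
       [-1.60859347e-04,  3.03104423e-01, -9.52957335e-01,
        -7.01421012e+01],
       [ 0.00000000e+00,  0.00000000e+00,  0.00000000e+00,
         1.00000000e+00]])}
shift [ 35.35 -27.55   0.36] turn [-0.001  0.     0.057] now [ 196.2 -619.4  303.3] [-3.14   0.     0.307] F [-1.  -0.5  0. ] t 0.2
shift [ 35.35 -27.55   0.36] turn [-0.001  0.    -0.   ] now [ 196.2 -619.4  303.3] [-3.14   0.     0.307] F [-1.  -0.5  0. ] t 0.2
```

send_rows(rows=[[[1.5, -1.2, 0, 0, 0, 0], [5, -4, 0, 0, 0, 0], [9, -7, 0, 0, 0, 0], [13, -10, 0, 0, 0, 0], [17, -13.2, 0, 0, 0, 0], [21, -16.4, 0, 0, 0, 0], [25, -19.5, 0, 0, 0, 0], [29, -22.6, 0, 0, 0, 0], [32.5, -25.4, 0, 0, 0, 0], [35, -27.5, 0, 0, 0, 0]]])

```text
clock: 1.2
eef_pos: [448.9, -248.2, 304.0]
tool_rot: [-3.141, -0.001, 0.311]
force: [0.7, -0.3, -0.4]
width: 85.1
gripper_force: 0.0
```

```bash
python3 - <<'E'
from h import *
go(440,165,250,.21);print(ctrl.read_state()["qpos"])
E
```

```text
shift [ 11.77 -39.61   5.45] turn [-0.001 -0.001  0.101] now [ 448.9 -248.2  304. ] [-3.141e+00 -1.000e-03  3.110e-01] F [ 0.7 -0.3 -0.4] t 1.2
[ 0.44328913  0.43265592  0.01114595  1.89568396 -0.00864333  0.81288601
 -0.80080602]
```

send_rows(rows=[[[0.5, -2, 0.5, 0, 0, 0.01], [1.8, -6, 1.2, 0, 0, 0.02], [3, -10, 2, 0, 0, 0.03], [4.4, -14.5, 2.8, 0, 0, 0.04], [5.8, -19.5, 3.5, 0, 0, 0.05], [7.2, -24, 4.2, 0, 0, 0.06], [8.6, -29, 4.8, 0, 0, 0.07], [10, -34, 5.2, 0, 0, 0.08], [11.2, -38, 5.4, 0, 0, 0.09], [11.8, -39.6, 5.4, 0, 0, 0.1]]])

```text
clock: 2.2
eef_pos: [439.0, 166.8, 249.7]
tool_rot: [-3.139, -0.0, 0.214]
force: [-0.1, -1.2, -0.4]
width: 85.6
gripper_force: 0.0
```

send_rows(rows=[[[0, 0, 0, 0, 0, 0], [0, 0, 0, 0, 0, 0]]])

```text
clock: 2.4
eef_pos: [439.7, 160.8, 249.8]
tool_rot: [3.141, 0.001, 0.207]
force: [0.9, 0.3, -0.3]
width: 85.5
gripper_force: 0.0
```

```bash
cat >> h.py <<'E'
def wE(im,s):
    T=np.eye(4);T[:3,:3]=R.from_euler("xyz",s["tool_rot"]).as_matrix();T[:3,3]=s["eef_pos"]
    return T@np.array(im["mount"])
def proj(im,E,p):
    q=np.linalg.inv(E)@np.append(p,1);return np.array([im["cx"]-im["fx"]*q[0]/q[2],im["cy"]+im["fy"]*q[1]/q[2]])
E
python3 - <<'E'
from h import *
s=ctrl.read_state();im=snap("wrist","pics/w1.png");E=wE(im,s)
print(s["eef_pos"],s["tool_rot"],s["clock"],proj(im,E,[436,164,61]))
a=cv2.convertScaleAbs(cv2.imread("pics/w1.png"),alpha=1.3)
cv2.imwrite("pics/w1b.png",cv2.resize(a,(800,600),interpolation=cv2.INTER_CUBIC))
E
```

```text
[439.68554748 160.77391894 249.7941193 ] [3.14080845e+00 5.97163609e-04 2.07211763e-01] 2.4 [246.69967809 184.98848802]
```

View pics/w1b.png

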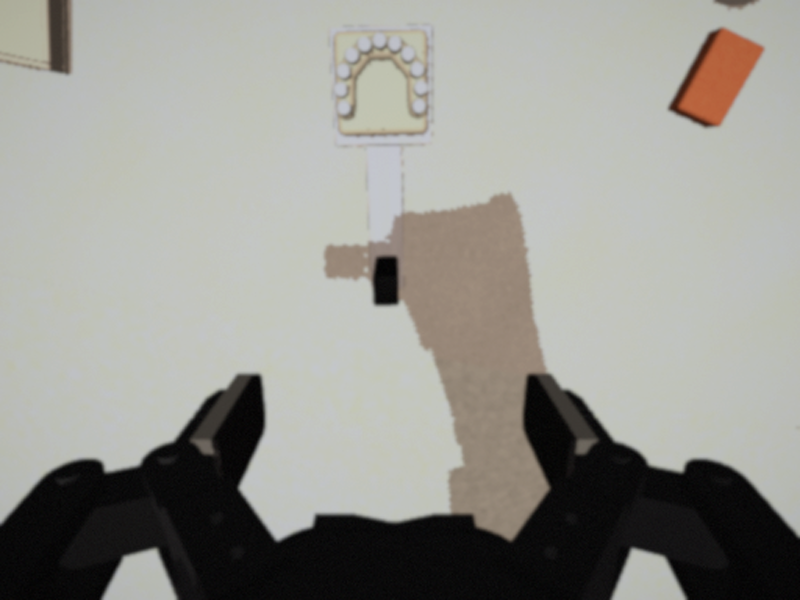

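The wrist picture (800x600) has the post top centred near (386,292). The plate corners are (330,27), (433,25), (431,145) and (335,145).

```bash
python3 - <<'E'
from h import *
np.set_printoptions(precision=1,suppress=True)
s=ctrl.read_state();im=ctrl.get_image("wrist");E=wE(im,s)
W=lambda x,y,z:ray(im,x*.64-.2,y*.64-.2,z,E)
P=[W(330,27,8),W(433,25,8),W(431,145,8),W(335,145,8)]
print(*P);m=np.mean(P,0);p=W(386,292,61);d=m-p;print("post",p,"plate",m,np.hypot(*d[:2]),np.arctan2(d[1],d[0]))
print([np.linalg.norm(P[i]-P[(i+1)%4]) for i in range(4)])
d=P[3]-P[2];print(np.arctan2(-d[0],d[1]));d=P[0]-P[1];print(np.arctan2(-d[0],d[1]))
go(p[0],p[1],150,.2);go(p[0],p[1],94,.2)
E
```

```text
[578.9 228.    8. ] [592.9 166.    8. ] [524.3 151.2   8. ] [511.3 213.6   8. ]
post [434.5 162.7  61. ] plate [551.8 189.7   8. ] 120.41719665698778 0.22631555646587553
[np.float64(63.517296686982945), np.float64(70.23245614897444), np.float64(63.734282470782546), np.float64(69.12706847254543)]
0.204984000207951
0.2223660505906792
shift [-0.5 -0.4 10. ] turn [0. 0. 0.] now [439.9 159.6 249.9] [3.1 0.  0.2] F [-0.8  0.2  1.5] t 2.5
shift [-0.5 -0.4 15.6] turn [0. 0. 0.] now [439.9 159.6 249.9] [3.1 0.  0.2] F [-0.8  0.2  1.5] t 2.5
```

send_rows(rows=[[[-0.2, -0.1, 1, 0, 0, -0.01], [-0.5, -0.3, 3.5, 0, 0, -0.01], [-0.5, -0.3, 6.5, 0, 0, -0.01], [-0.5, -0.3, 9.5, 0, 0, -0.01], [-0.5, -0.3, 12, 0, 0, -0.01], [-0.5, -0.3, 14, 0, 0, -0.01], [-0.5, -0.3, 15, 0, 0, -0.01], [-0.5, -0.3, 15.4, 0, 0, -0.01], [-0.5, -0.3, 15.4, 0, 0, -0.01]]])

```text
clock: 3.4
eef_pos: [433.9, 162.0, 94.7]
tool_rot: [-3.141, 0.002, 0.216]
force: [-0.6, -1.1, -0.1]
width: 85.4
gripper_force: 0.0
```

send_rows(rows=[[[0, 0, 0, 0, 0, 0], [0, 0, 0, 0, 0, 0], [0, 0, 0, 0, 0, 0], [0, 0, 0, 0, 0, 0], [0, 0, 0, 0, 0, 0], [0, 0, 0, 0, 0, 0], [0, 0, 0, 0, 0, 0], [0, 0, 0, 0, 0, 0], [0, 0, 0, 0, 0, 0]]], grip=255)

```text
clock: 4.3
eef_pos: [434.5, 163.5, 96.2]
tool_rot: [-3.141, -0.001, 0.217]
force: [-0.3, 0.7, 5.0]
width: 15.3
gripper_force: 59.5
```

```bash
python3 - <<'E'
from h import *
yw=.045;U=np.array([720,222]);f=lambda x,y=0:U+np.array([x*np.cos(yw)-y*np.sin(yw),x*np.sin(yw)+y*np.cos(yw)])
s=ctrl.read_state();print(s["width"],s["gripper_force"])
z=s["eef_pos"][2]
for x in(-275,-240,-140): p=f(x);go(p[0],p[1],z,yw,s)
E
```

```text
15.252873087744042 59.456613063812256
shift [ 2.05 -4.27  0.  ] turn [-0.    -0.001  0.172] now [434.5 163.5  96.2] [-3.141e+00 -1.000e-03  2.170e-01] F [-0.3  0.7  5. ] t 4.3
shift [ 5.5  -3.68  0.  ] turn [-0.    -0.001  0.172] now [434.5 163.5  96.2] [-3.141e+00 -1.000e-03  2.170e-01] F [-0.3  0.7  5. ] t 4.3
shift [ 1.535e+01 -1.960e+00  1.000e-02] turn [-0.    -0.001  0.172] now [434.5 163.5  96.2] [-3.141e+00 -1.000e-03  2.170e-01] F [-0.3  0.7  5. ] t 4.3
```

send_rows(rows=[[[0.2, -0.4, 0, 0, 0, 0.015], [0.4, -0.8, 0, 0, 0, 0.03], [0.6, -1.3, 0, 0, 0, 0.05], [0.8, -1.8, 0, 0, 0, 0.07], [1, -2.2, 0, 0, 0, 0.09], [1.2, -2.7, 0, 0, 0, 0.11], [1.5, -3.2, 0, 0, 0, 0.13], [1.8, -3.7, 0, 0, 0, 0.15], [2, -4.1, 0, 0, 0, 0.165], [2, -4.3, 0, 0, 0, 0.172]]])

```text
clock: 5.3
eef_pos: [443.8, 206.7, 96.2]
tool_rot: [3.137, 0.003, 0.041]
force: [-1.0, -7.2, 10.0]
width: 15.5
gripper_force: 60.1
```

send_rows(rows=[[[0, 0, 0, 0, 0, 0], [0, 0, 0, 0, 0, 0]]])

```text
clock: 5.5
eef_pos: [443.9, 207.2, 96.2]
tool_rot: [3.138, 0.002, 0.042]
force: [-1.7, -5.0, 10.1]
width: 15.4
gripper_force: 60.0
```

```bash
python3 - <<'E'
from h import *
np.set_printoptions(precision=1,suppress=True)
s=ctrl.read_state();im=snap("wrist","pics/w2.png");E=wE(im,s)
print(s["eef_pos"],s["tool_rot"],s["force"],s["width"])
yw=.045
for x,y,z in((-90,52,16),(-90,-52,16),(-60,37,0),(-60,-37,0),(-60,85,130),(-60,-85,130)):
    p=[720+x*np.cos(yw)-y*np.sin(yw),222+x*np.sin(yw)+y*np.cos(yw),z];print(x,y,z,proj(im,E,p)/.64)
a=cv2.convertScaleAbs(cv2.imread("pics/w2.png"),alpha=1.3)
cv2.imwrite("pics/w2b.png",cv2.resize(a,(800,600),interpolation=cv2.INTER_CUBIC))
E
```

```text
[443.9 207.2  96.2] [3.1 0.  0. ] [-1.7 -5.  10.1] 15.426238812922199
-90 52 16 [ 165.3 -313.3]
-90 -52 16 [ 587.7 -313.9]
-60 37 0 [ 234.5 -410.4]
-60 -37 0 [ 519.3 -410.7]
-60 85 130 [5322.5 8199.4]
-60 -85 130 [-4360.1  8677.2]
```

View pics/w2b.png

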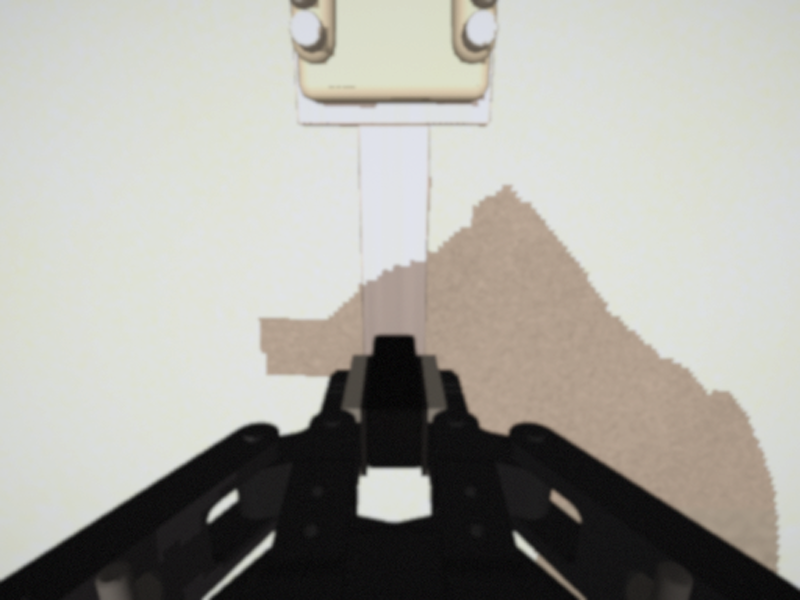

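The plate is square to the tool, with its rear edge level at row 123. I'll advance to the lips and check against them from the top camera.

send_rows(rows=[[[0.3, 0, 0, 0, 0, 0], [0.8, 0, 0, 0, 0, 0], [1.4, 0, 0, 0, 0, 0], [2, 0, 0, 0, 0, 0], [2.6, 0, 0, 0, 0, 0], [3.1, 0, 0, 0, 0, 0], [3.5, 0, 0, 0, 0, 0], [3.5, 0, 0, 0, 0, 0]]])

```text
clock: 6.35
eef_pos: [477.6, 210.9, 96.2]
tool_rot: [3.14, 0.004, 0.046]
force: [-5.6, -0.5, 10.1]
width: 15.5
gripper_force: 60.2
```

```bash
python3 - <<'E'
from h import *
s=ctrl.read_state();im=snap("top","pics/t2.png")
print(s["eef_pos"],s["tool_rot"],s["force"],s["width"])
a=cv2.convertScaleAbs(cv2.imread("pics/t2.png"),alpha=1.1)[165:240,165:265]
cv2.imwrite("pics/t2b.png",cv2.resize(a,(800,600),interpolation=cv2.INTER_CUBIC))
E
```

```text
[477.59813515 210.9469905   96.20124394] [3.14048051 0.00386692 0.04572182] [-5.61201843 -0.46825487 10.08817465] 15.487769421730126
```

View pics/t2b.png

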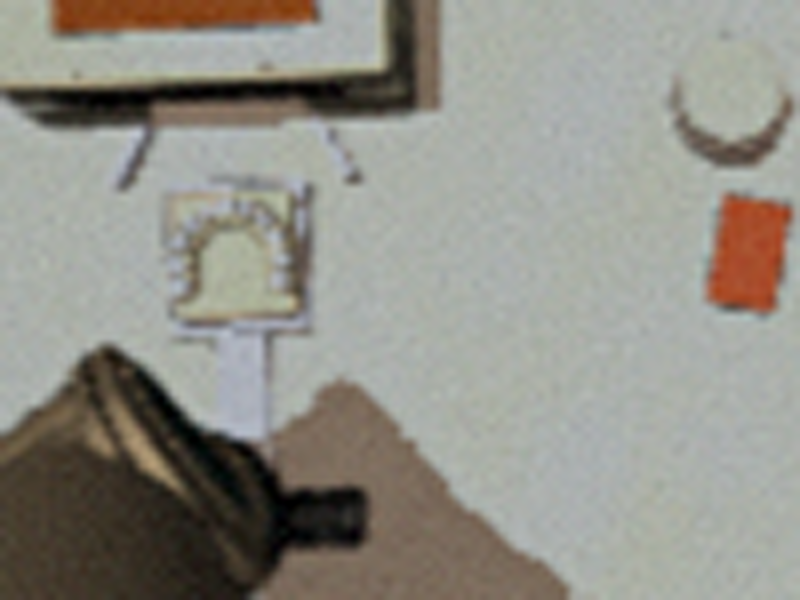

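The top crop (8x) shows lip tips at (120,188) and (360,180), the plate centred near (239,255) and the tongue at (243,390).

```bash
python3 - <<'E'
from h import *
np.set_printoptions(precision=1,suppress=True)
s=ctrl.read_state();im=ctrl.get_image("top")
T=lambda x,y,z:ray(im,165+x/8-.45,165+y/8-.45,z)
print("liptips",T(120,188,16),T(360,180,16),"roots",T(152,125,16),T(325,130,16))
print("plate edges at rear",T(174,334,8),T(312,328,8),"front",T(166,188,8),T(311,182,8),"tongue",T(217,390,8),T(270,390,8))
print(s["eef_pos"])
E
```

```text
liptips [628.3 270.1  16. ] [632.4 161.5  16. ] roots [657.2 256.2  16. ] [655.2 177.7  16. ]
plate edges at rear [562.6 245.8   8. ] [565.6 183.3   8. ] front [629.3 250.7   8. ] [632.3 184.7   8. ] tongue [537.3 225.9   8. ] [537.3 201.9   8. ]
[477.6 210.9  96.2]
```

send_rows(rows=[[[0.3, 0, 0, 0, 0, 0], [0.9, 0, 0, 0, 0, 0], [1.6, 0, 0, 0, 0, 0], [2.3, 0, 0, 0, 0, 0], [3, 0, 0, 0, 0, 0], [3.7, 0, 0, 0, 0, 0], [4.4, 0, 0, 0, 0, 0], [5, 0, 0, 0, 0, 0], [5.5, 0, 0, 0, 0, 0], [5.8, 0, 0, 0, 0, 0]]])

```text
clock: 7.45
eef_pos: [535.0, 213.7, 96.2]
tool_rot: [3.14, 0.005, 0.046]
force: [-8.9, -1.3, 12.3]
width: 15.7
gripper_force: 60.5
```

send_rows(rows=[[[0.4, 0, 0, 0, 0, 0], [0.9, 0, 0, 0, 0, 0], [1.4, 0, 0, 0, 0, 0], [1.9, 0, 0, 0, 0, 0], [2.4, 0, 0, 0, 0, 0], [2.8, 0, 0, 0, 0, 0], [3.2, 0, 0, 0, 0, 0], [3.5, 0, 0, 0, 0, 0], [3.7, 0, 0, 0, 0, 0]]])

```text
clock: 8.35
eef_pos: [572.0, 215.6, 96.2]
tool_rot: [3.141, 0.005, 0.046]
force: [-7.3, -0.1, 10.5]
width: 15.6
gripper_force: 60.3
```

send_rows(rows=[[[0.1, 0, 0, 0, 0, 0], [0.2, 0, 0, 0, 0, 0], [0.3, 0, 0, 0, 0, 0], [0.4, 0, 0, 0, 0, 0]]])

```text
clock: 8.75
eef_pos: [575.8, 215.8, 96.2]
tool_rot: [3.141, 0.005, 0.046]
force: [-7.7, -0.6, 10.8]
width: 15.2
gripper_force: 60.3
```

send_rows(rows=[[[0.1, 0, 0, 0, 0, 0], [0.2, 0, 0, 0, 0, 0], [0.3, 0, 0, 0, 0, 0], [0.3, 0, 0, 0, 0, 0]]])

```text
clock: 9.15
eef_pos: [579.1, 215.9, 96.2]
tool_rot: [3.141, 0.005, 0.046]
force: [-6.7, -0.1, 9.8]
width: 15.2
gripper_force: 60.2
```

send_rows(rows=[[[0.1, 0, 0, 0, 0, 0], [0.2, 0, 0, 0, 0, 0], [0.2, 0, 0, 0, 0, 0]]])

```text
clock: 9.45
eef_pos: [580.3, 216.0, 96.2]
tool_rot: [3.141, 0.006, 0.046]
force: [-10.1, -0.8, 11.4]
width: 15.3
gripper_force: 60.4
```

send_rows(rows=[[[0.1, 0, 0, 0, 0, 0], [0.2, 0, 0, 0, 0, 0], [0.2, 0, 0, 0, 0, 0]]])

```text
clock: 9.75
eef_pos: [580.5, 216.1, 96.2]
tool_rot: [3.14, 0.01, 0.046]
force: [-13.2, -0.5, 16.6]
width: 15.5
gripper_force: 60.9
```

send_rows(rows=[[[0.1, 0, 0, 0, 0, 0], [0.2, 0, 0, 0, 0, 0], [0.2, 0, 0, 0, 0, 0]]])

```text
clock: 10.05
eef_pos: [580.8, 216.1, 96.2]
tool_rot: [3.139, 0.014, 0.047]
force: [-18.3, -1.7, 19.5]
width: 15.3
gripper_force: 61.4
```

send_rows(rows=[[[-0.1, 0, 0, 0, 0, 0], [-0.2, 0, 0, 0, 0, 0]]])

```text
clock: 10.25
eef_pos: [580.6, 216.1, 96.2]
tool_rot: [3.14, 0.01, 0.047]
force: [-11.4, -0.7, 13.9]
width: 15.2
gripper_force: 60.7
```

send_rows(rows=[[[0, 0, 0, 0, 0, 0], [0, 0, 0, 0, 0, 0], [0, 0, 0, 0, 0, 0], [0, 0, 0, 0, 0, 0], [0, 0, 0, 0, 0, 0], [0, 0, 0, 0, 0, 0], [0, 0, 0, 0, 0, 0], [0, 0, 0, 0, 0, 0]]], grip=0)

```text
clock: 11.05
eef_pos: [585.5, 215.9, 95.9]
tool_rot: [-3.142, -0.0, 0.045]
force: [-0.2, -0.7, -0.5]
width: 85.5
gripper_force: 0.0
```

send_rows(rows=[[[0, 0, -0.5, 0, 0, 0], [0, 0, -2, 0, 0, 0], [0, 0, -4, 0, 0, 0], [0, 0, -7, 0, 0, 0], [0, 0, -10, 0, 0, 0], [0, 0, -13, 0, 0, 0], [0, 0, -16, 0, 0, 0], [0, 0, -18, 0, 0, 0], [0, 0, -18, 0, 0, 0]]])

```text
clock: 11.95
eef_pos: [587.1, 216.6, 280.6]
tool_rot: [-3.139, -0.008, 0.045]
force: [1.4, 0.0, -0.2]
width: 85.3
gripper_force: 0.0
```

```bash
python3 - <<'E'
from h import *
s=ctrl.read_state();im=snap("wrist","pics/w3.png");E=wE(im,s)
print(s["eef_pos"],s["tool_rot"],s["force"],s["width"])
yw=.045
for n,x,y,z in(("post",-140,0,61),("platerear",-55,0,8),("hoodfront",-60,0,130),("lipL",-90,52,16),("lipR",-90,-52,16)):
    p=[720+x*np.cos(yw)-y*np.sin(yw),221.5+x*np.sin(yw)+y*np.cos(yw),z];print(n,proj(im,E,p)/.64)
a=cv2.convertScaleAbs(cv2.imread("pics/w3.png"),alpha=1.3)
cv2.imwrite("pics/w3b.png",cv2.resize(a,(800,600),interpolation=cv2.INTER_CUBIC))
E
```

```text
[587.06493757 216.60033298 280.6492923 ] [-3.1389396  -0.0075628   0.04458952] [ 1.42382041  0.01396371 -0.18637586] 85.33620859435393
post [394.81045796 283.91302658]
platerear [394.78138117 152.644457  ]
hoodfront [394.86945845 163.10197681]
lipL [324.60394678 202.16948766]
lipR [465.02592199 202.07873122]
```

View pics/w3b.png

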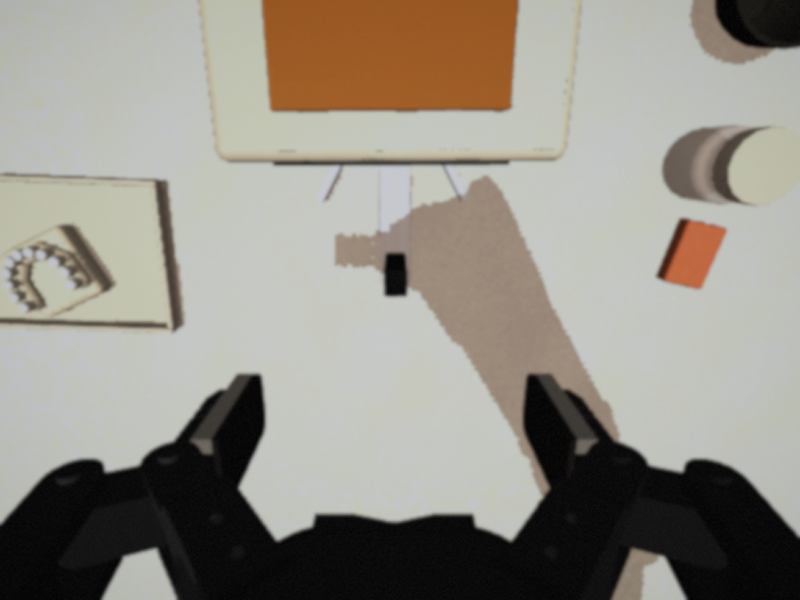

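The carrier is home and released: the post top at (396,281) sits where it should relative to the hood edge (row 159) and lips (row 199). Next is the lever.

```bash
python3 - <<'E'
from h import *
go(560,-226,290,-.08)
E
```

```text
shift [-4.58 44.05 -1.23] turn [-0.002 -0.004  0.125] now [586.1 216.1 278.5] [-3.14  -0.004  0.045] F [-0.5 -0.4 -1.6] t 12.0
```

send_rows(rows=[[[0, 1.5, -0.5, 0, 0, 0], [-0.3, 5, -1, 0, 0, 0.01], [-0.8, 9.5, -1.2, 0, 0, 0.02], [-1.4, 14.5, -1.2, 0, 0, 0.04], [-2, 19.5, -1.2, 0, 0, 0.06], [-2.6, 24.5, -1.2, 0, 0, 0.08], [-3.2, 29.5, -1.2, 0, 0, 0.1], [-3.8, 34.5, -1.2, 0, 0, 0.11], [-4.3, 39.5, -1.2, 0, 0, 0.12], [-4.6, 43, -1.2, 0, 0, 0.125]]], grip=255)

```text
clock: 13.0
eef_pos: [556.2, -220.9, 286.8]
tool_rot: [3.14, 0.003, -0.085]
force: [0.2, -0.9, 0.4]
width: 0.2
gripper_force: 0.0
```

send_rows(rows=[[[0, 0.8, 0, 0, 0, 0], [0, 0.8, 0, 0, 0, 0], [0, 0.8, 0, 0, 0, 0]]])

```text
clock: 13.3
eef_pos: [557.7, -222.4, 287.3]
tool_rot: [-3.14, 0.002, -0.079]
force: [0.4, 0.5, 0.3]
width: 0.2
gripper_force: 0.0
```

```bash
python3 - <<'E'
from h import *
s=ctrl.read_state();im=snap("wrist","pics/w4.png");E=wE(im,s)
print(s["eef_pos"],s["tool_rot"],s["force"],s["width"],s["clock"])
print(proj(im,E,[591,-226,169])/.64,proj(im,E,s["eef_pos"]-[0,0,73])/.64)
a=cv2.convertScaleAbs(cv2.imread("pics/w4.png"),alpha=1.5)
cv2.imwrite("pics/w4b.png",cv2.resize(a,(800,600),interpolation=cv2.INTER_CUBIC))
E
```

```text
[ 557.71968619 -222.44853134  287.25750542] [-3.13989653e+00  1.52453085e-03 -7.91273444e-02] [0.39501452 0.45713397 0.33829504] 0.22527681389691637 13.3
[394.37482745 257.51098891] [391.88065339 377.76899816]
```

View pics/w4b.png

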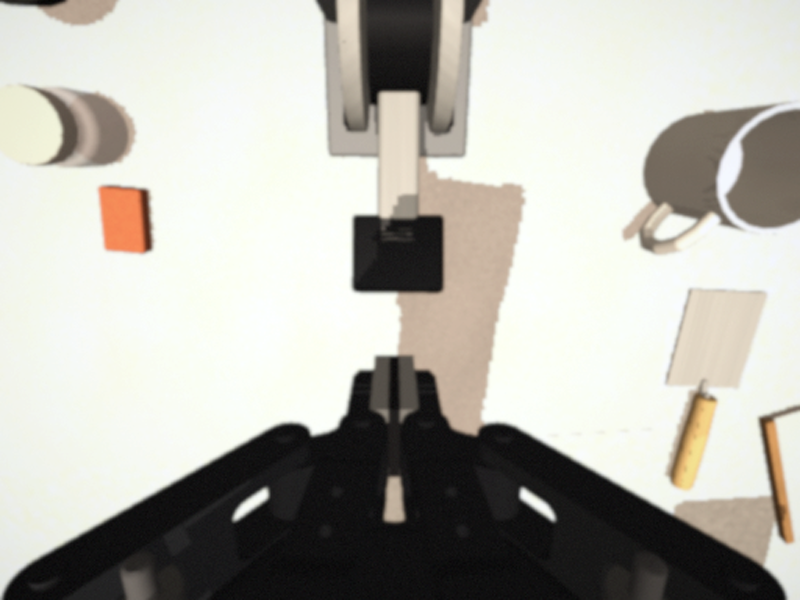

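The pad centre is at (398,253) in the wrist view, and the lever is aligned with the tool axis.

```bash
python3 - <<'E'
from h import *
s=ctrl.read_state();im=ctrl.get_image("wrist");E=wE(im,s)
p=ray(im,398*.64-.2,253*.64-.2,169,E);print(p)
x,y=p[0]-7*np.cos(.08),p[1]+7*np.sin(.08)
go(x,y,258,-.08)
E
```

```text
[ 593.38156932 -226.85992646  169.        ]
shift [2.84 0.26 2.97] turn [-0.001  0.001  0.003] now [ 558.3 -221.5  287.7] [-3.14e+00  1.00e-03 -7.70e-02] F [-0.   0.6 -0.5] t 13.4
```

send_rows(rows=[[[0.4, 0, 0.3, 0, 0, 0], [1, 0.1, 0.8, 0, 0, 0], [1.7, 0.2, 1.3, 0, 0, 0], [2.3, 0.3, 1.8, 0, 0, 0], [2.8, 0.3, 2.3, 0, 0, 0], [3, 0.3, 2.7, 0, 0, 0], [3, 0.3, 3, 0, 0, 0], [3, 0.3, 3, 0, 0, 0]]])

```text
clock: 14.2
eef_pos: [587.4, -229.0, 257.3]
tool_rot: [-3.141, 0.001, -0.08]
force: [0.3, 0.2, -0.0]
width: -0.3
gripper_force: 0.0
```

send_rows(rows=[[[0, 0, 0.3, 0, 0, 0], [0, 0, 0.6, 0, 0, 0], [0, 0, 1, 0, 0, 0], [0, 0, 1.4, 0, 0, 0], [0, 0, 1.8, 0, 0, 0], [0, 0, 2.2, 0, 0, 0], [0, 0, 2.5, 0, 0, 0]]])

```text
clock: 14.9
eef_pos: [587.3, -229.3, 233.1]
tool_rot: [3.141, 0.001, -0.08]
force: [-1.3, -0.1, 6.4]
width: 0.3
gripper_force: 2.2
```

send_rows(rows=[[[0, 0, 0.3, 0, 0, 0], [0, 0, 0.7, 0, 0, 0], [0, 0, 1.1, 0, 0, 0], [0, 0, 1.5, 0, 0, 0], [0, 0, 1.9, 0, 0, 0], [0, 0, 2.3, 0, 0, 0], [0, 0, 2.7, 0, 0, 0]]])

```text
clock: 15.6
eef_pos: [586.4, -229.1, 205.6]
tool_rot: [-3.141, 0.003, -0.081]
force: [-4.8, 0.7, 7.0]
width: -0.1
gripper_force: 3.5
```

send_rows(rows=[[[0, 0, 0.3, 0, 0, 0], [0, 0, 0.7, 0, 0, 0], [0, 0, 1.1, 0, 0, 0], [0, 0, 1.5, 0, 0, 0], [0, 0, 1.9, 0, 0, 0]]])

```text
clock: 16.1
eef_pos: [587.6, -229.2, 187.2]
tool_rot: [3.141, 0.0, -0.08]
force: [-4.2, 0.1, 10.1]
width: 0.0
gripper_force: 5.2
```

send_rows(rows=[[[0, 0, 0.2, 0, 0, 0], [0, 0, 0.4, 0, 0, 0], [0, 0, 0.6, 0, 0, 0]]])

```text
clock: 16.4
eef_pos: [588.5, -229.3, 181.5]
tool_rot: [3.141, -0.002, -0.08]
force: [-1.2, 0.8, 7.8]
width: 0.1
gripper_force: 4.0
```

send_rows(rows=[[[0, 0, 0.15, 0, 0, 0], [0, 0, 0.3, 0, 0, 0]]])

```text
clock: 16.6
eef_pos: [589.1, -229.3, 178.6]
tool_rot: [3.141, -0.004, -0.08]
force: [-0.1, 0.7, 7.5]
width: 0.1
gripper_force: 3.4
```

send_rows(rows=[[[0, 0, 0.15, 0, 0, 0], [0, 0, 0.3, 0, 0, 0]]])

```text
clock: 16.8
eef_pos: [589.7, -229.3, 175.8]
tool_rot: [3.141, -0.005, -0.08]
force: [0.5, -0.6, 7.8]
width: 0.1
gripper_force: 3.4
```

send_rows(rows=[[[0, 0, 0.1, 0, 0, 0], [0, 0, 0.2, 0, 0, 0]]])

```text
clock: 17.0
eef_pos: [590.2, -229.4, 174.1]
tool_rot: [3.141, -0.006, -0.08]
force: [0.7, -0.4, 8.0]
width: -0.2
gripper_force: 3.8
```

send_rows(rows=[[[0, 0, 0.1, 0, 0, 0], [0, 0, 0.2, 0, 0, 0]]])

```text
clock: 17.2
eef_pos: [590.6, -229.4, 172.4]
tool_rot: [3.141, -0.007, -0.08]
force: [1.3, 0.3, 9.2]
width: 0.2
gripper_force: 4.2
```

send_rows(rows=[[[0, 0, 0.1, 0, 0, 0], [0, 0, 0.2, 0, 0, 0], [0, 0, 0.2, 0, 0, 0]]])

```text
clock: 17.5
eef_pos: [591.1, -229.5, 170.8]
tool_rot: [3.141, -0.008, -0.08]
force: [0.7, 0.3, 9.9]
width: -0.4
gripper_force: 4.8
```

```bash
python3 - <<'E'
from h import *
s=ctrl.read_state();print(s["eef_pos"],s["force"])
im=snap("scene","pics/s5.png");w=snap("wrist","pics/w5.png")
a=cv2.convertScaleAbs(cv2.imread("pics/s5.png"),alpha=1.5)[215:315,180:280]
b=cv2.convertScaleAbs(cv2.imread("pics/w5.png"),alpha=1.7)[0:260,155:345]
cv2.imwrite("pics/c5.png",np.hstack([cv2.resize(a,(400,400),interpolation=cv2.INTER_CUBIC),cv2.resize(b,(292,400))]))
E
```

```text
[ 591.08298323 -229.47029965  170.79387867] [0.6607594  0.28765475 9.90200649]
```

View pics/c5.png

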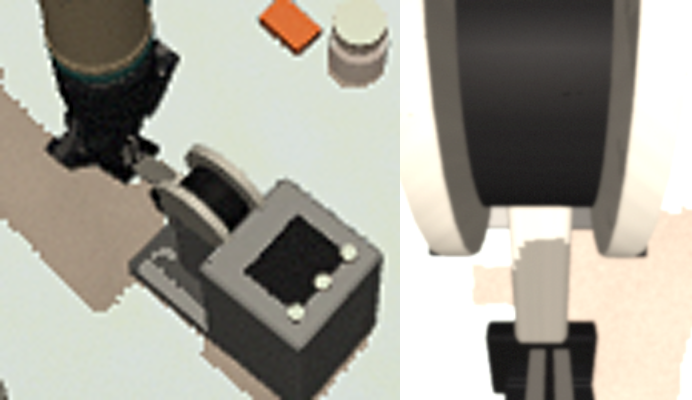

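The scene crop shows the fingertips on the pad. The wrist crop shows the pad's far edge at about (488–597, 322), so I'll check that against lever angle.

```bash
python3 - <<'E'
from h import *
s=ctrl.read_state();im=ctrl.get_image("wrist");E=wE(im,s)
yw=-.08;c,sn=np.cos(yw),np.sin(yw)
O=np.array([593.4,-226.9])-np.array([c,sn])*-142.2
print("seen crop: y 322, x 488..597", s["force"])
for q in(.65,.7,.75,.8,.83):
    t=.35-q
    for h in(5,-5):
        o=[]
        for y in(20,-20):
            x=-50-83*np.cos(t)+h*np.sin(t);z=130+83*np.sin(t)+h*np.cos(t)
            u=proj(im,E,[O[0]+x*c-y*sn,O[1]+x*sn+y*c,z]);o.append([400+(u[0]-155)*292/190,u[1]*400/260])
        print(q,h,np.round(o,1).tolist(),round(o[1][0]-o[0][0],1))
    x=s["eef_pos"][0]-O[0]+11*c;a=(-50-x+5*np.sin(t))/np.cos(t);print("  tip z model",130+a*np.sin(t)+5*np.cos(t),"a",a)
E
```

```text
seen crop: y 322, x 488..597 [ 1.40948435  0.27045801 11.05964368]
0.65 5 [[477.4, 355.0], [599.0, 354.9]] 121.6
0.65 -5 [[481.2, 335.1], [596.2, 335.0]] 115.0
  tip z model 109.52672566448975 a 85.44240363933638
0.7 5 [[479.1, 346.8], [597.8, 346.7]] 118.7
0.7 -5 [[482.6, 326.7], [595.2, 326.6]] 112.6
  tip z model 104.98742875066547 a 86.64224199634526
0.75 5 [[480.6, 338.5], [596.7, 338.4]] 116.0
0.75 -5 [[483.9, 318.2], [594.3, 318.1]] 110.5
  tip z model 100.2927792010096 a 88.11224855404717
0.8 5 [[482.1, 330.1], [595.6, 330.0]] 113.6
0.8 -5 [[485.0, 309.7], [593.5, 309.6]] 108.5
  tip z model 95.40906279414034 a 89.87648365634887
0.83 5 [[482.9, 325.1], [595.1, 325.0]] 112.2
0.83 -5 [[485.7, 304.5], [593.0, 304.4]] 107.3
  tip z model 92.37224693050679 a 91.08840309671136
```

send_rows(rows=[[[0, 0, 0, 0, 0, 0], [0, 0, 0, 0, 0, 0], [0, 0, 0, 0, 0, 0], [0, 0, 0, 0, 0, 0], [0, 0, 0, 0, 0, 0]]])

```text
clock: 18.15
eef_pos: [591.0, -229.5, 170.9]
tool_rot: [3.141, -0.008, -0.08]
force: [0.8, -1.1, 11.1]
width: -0.4
gripper_force: 4.7
```

```bash
python3 -c "
from cell import ctrl
print(ctrl.finish_job())"
```

```text
the job is handed in; nothing more can be done
None
```

I slid the carrier in until it stopped and let go, then pressed the lever to about 0.73–0.79 rad (third click 0.75) and handed in holding it at about 11 N (18 s clock). That angle and the carrier being home are my estimates from pose, force and camera; the hand-in returned no verdict.

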